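Load a slide carrier through the chamber's dust flap

TASK

First clear the loading lane of the slide chamber: put the blue-capped bottle standing on it upright into the empty cell of the green caddy. Then lay the slide carrier flat in the lane, nose towards the orange flap but not yet opening it, and let go; take it again by gripping its red tail fin and push it in so that the carrier itself opens the sprung flap, until it is fully home and the flap has sprung shut over its thin tongue, and let go. Keep the carrier level throughout and leave the red-capped bottle, jar, dishes and yellow slide box where they are.

Things in the scene. Friction and masses are not known exactly. Their poses are not given: they have to be found in the camera images.
- chamber: Low white slide chamber with a loading lane, fixed. Origin on the table directly below the flap, on the lane's centre line; +x runs along the lane into the chamber, z up. Grey plinth: x -200 to +150 mm, 150 mm wide, 20 mm high. White housing on it: x -5 to +150 mm, 150 mm wide, top 80 mm above the table, clear roof in the middle. Its front port, 64 mm wide, 50 mm high, holds the flap
- lane (a point): Point on the lane, 100 mm in front of the flap, on the centre line; axes as the chamber's. The lane is the top of the plinth (20 mm above the table), x -200 mm to the flap at x = 0, between two steel rails 5 mm high, 64 mm apart inside
- stop (a point): Foot of the stop face at the end of the bay inside the chamber, 134 mm beyond the flap; axes as the chamber's. The bay is 64 mm wide, level with the lane. Fully home, the carrier's nose is at the stop, its origin 45 mm beyond the flap and its fin still outside. The flap falls shut once the origin is about 38 mm beyond the flap
- flap (a joint): Angle of the orange flap in the port: 0 hanging shut, grows as its lower edge swings into the chamber, to 1.45 rad. Hinged at its top, 46 mm above the lane; 38 mm long, 60 mm wide, 3 mm thick: its lower edge hangs 8 mm above the lane. A light spring (0.03 N m/rad, preload 0.012 N m) shuts it; the carrier opens it with 1 to 3 N and holds it at about 1.1 rad while its body passes
- carrier: White slide carrier, 178 mm long, lying flat; origin at its underside, mid-length; +x to the nose, z up. Box part x -1 to +89 mm, 56 mm wide, 30 mm high, blue top. Thin tongue x -89 to -1 mm, 24 mm wide, 5 mm thick, at underside level (passes under the shut flap). On its end an upright red fin: x -89 to -63 mm, 9 mm thick in y, top at 42 mm. About 0.18 kg; balances near x = +34 mm
- carrier_fin (a point): Point on the carrier's red fin: middle of its length and thickness, 30 mm above the underside; axes as the carrier's
- bottle: Blue-capped clear bottle standing in the lane, the one to move. Origin at the centre of its base, z up; glass 52 mm diameter up to 74 mm, cap 38 mm diameter, top 105 mm; about 0.2 kg
- caddy: Green two-cell bottle caddy, fixed to the table, 184 mm (x) by 94 mm (y), walls 30 mm high and 4 mm thick, floor 4 mm; origin on the table at its centre. Cells 86 mm square inside, centred at x = -45 (empty) and x = +45 mm (holds the red-capped bottle)
- free_cell (a point): Centre of the floor of the caddy's empty cell (4 mm above the table); x, y as the caddy's
- red_bottle: Red-capped bottle of the same size standing in the caddy's other cell; origin at the centre of its base. Leave it
- jar: Round jar with black lid, 60 mm diameter, 90 mm high, standing on the table beside the chamber; origin at the centre of its base. Leave it
- dishes: Stack of round dishes, 92 mm diameter, 28 mm high, on the table at the far left; origin at the centre of its base. Leave it
- slide_box: Yellow flat slide box with a black seam, 100 mm (x) by 160 mm (y) by 30 mm, on the table on the far right; origin at the centre of its underside. Leave it

How it is judged:
By the outcome, as a careful person would: the job done as asked, in the order asked, and still so for the second after the job is handed in, with the robot touching nothing.
It also fails if it takes over 72 s, if anything falls off the work surface, if the arm or the gripper's body presses on something with over 40 N, if the wrist force passes 120 N, or if a joint passes its speed limit or range.

ROBOT

A 7-joint arm with a two-finger parallel gripper is mounted at the origin on the work surface. World frame = base frame: x ahead of the robot, y to its left, z up, the work surface at z = 0. Lengths are in mm, angles in rad, forces in N, time in s.
With the tool pointing down it reaches from about 425 to 950 mm from the base axis. Payload 16.7 kg.
Tool frame: the origin (TCP) lies at the very end of the fingers, on their centre line; the grasp point (between the pads) lies 19 mm behind it (r.grip_depth is the distance from the TCP to the grasp point, in mm); z points along the fingers, y is the line along which they close (so a half turn about z gives the same grasp; the last joint's range is limited). The gripper opens to 94 mm and grips with 3 to 60 N. Pads are 16 mm wide; open, the fingers measure 119 mm over their backs; the gripper's body (75 mm by 177 mm) begins 78 mm behind the grasp point.
Start: joints at [1.167, 0.426, 0.074, 1.606, -0.034, 1.111, -0.067], TCP at [169.452, -653.346, 205.467] pointing down, gripper open.
Joint ranges: [-2.85, 2.85], [-0.5, 2.14], [-1.23, 1.37], [0.21, 2.46], [-1.02, 4.16], [0.16, 2.05], [-2.73, 2.73]. Speed limits (rad/s): [1.89, 1.89, 2.39, 2.39, 3.01, 3.01, 3.01].

INTERFACE

Orientations are given as a rotation vector (axis times angle).
In Python, from bench import r gives the robot as it stands. Calls block until the motion is done:
- r.move_pose(position, orientation): joint-space move of the TCP to a pose.
- r.servo_line(position, ori=None, vel=150): straight line of the TCP; ori=None keeps the orientation; vel is the mean speed in mm/s.
- r.move_joints(angles): joint-space move.
- r.gripper_open() and r.clamp(effort=None): open the fingers fully, or close them until they stop; effort is the grip in N (None keeps the last).
- r.sleep(seconds).
- r.solve_ik(position, orientation): joint angles nearest the present ones, or None.
- r.sense(): the state.
- r.snapshot(name): name is "scene" or "top" or "wrist"; returns the picture (420x560x3 uint8, red, green, blue); there is no depth.
- r.calibration(name): a dict with "camera_matrix" (3x3 intrinsics, pixels), "world_from_camera" (4x4, takes a point from camera to world coordinates); the wrist camera has in their place "T_tool_cam" (4x4, takes a point from camera to tool coordinates, whose origin is the TCP and whose axes are the flange's). Camera axes: x right, y down, z forward; pixel columns grow to the right and rows downward; lengths in mm; the calibration is good to about 2 mm. A picture is of the moment at which its call begins: read the wrist's pose just before it. calibration takes no time and is no camera call.
A pose or a line that the arm cannot do raises r.Unreachable and nothing moves.
- r.close_job(): hands the job in; it is judged then, once.
The state is a dict: "t": time; "qpos": joint angles; "qd": joint speeds; "effort": joint torques, N m; "tool_pos": TCP position; "tcp_rot": TCP orientation; "force": force on the tool from outside, world axes, zero at the start; "moment": the same for the moment, N m; "width": finger opening in mm; "gripper_force": force on a finger pad.
Only numpy, scipy, OpenCV 4.12 (cv2) and the standard library are available. Lean on these libraries where they do the work, as an engineer would, in place of code of your own. Each camera call takes 0.05 s, during which the arm holds its last target. There are 200 camera calls.

## Working session

There is one attempt and no reset: what is moved stays moved. The work goes in short steps, each a Python script; the robot and the scene stay as the last script left them, time stands still between calls to the robot, and variables do not carry over. Pictures are saved under pics/ and viewed, at most 10 in all, crops included, and the job is handed in when it is done.

```bash
mkdir -p pics; python3 - <<'E'
from bench import r
import cv2, numpy as np
np.set_printoptions(precision=3,suppress=True)
for n in("scene","top"):
    im=r.snapshot(n); cv2.imwrite(f"pics/{n}0.png",im[:,:,::-1])
    print(r.calibration(n))
print(r.calibration("wrist")); s=r.sense(); print(s)
E
```

```text
{'camera_matrix': array([[406.119,   0.   , 273.674],
       [  0.   , 406.119, 207.212],
       [  0.   ,   0.   ,   1.   ]]), 'world_from_camera': array([[  -0.897,    0.269,   -0.35 , 1022.923],
       [   0.441,    0.565,   -0.697,  822.001],
       [   0.011,   -0.78 ,   -0.626,  818.669],
       [   0.   ,    0.   ,    0.   ,    1.   ]])}
{'camera_matrix': array([[406.355,   0.   , 277.505],
       [  0.   , 406.355, 211.548],
       [  0.   ,   0.   ,   1.   ]]), 'world_from_camera': array([[  -0.001,   -0.995,    0.101,  489.293],
       [  -1.   ,   -0.   ,   -0.016,   13.575],
       [   0.016,   -0.101,   -0.995, 1029.337],
       [   0.   ,    0.   ,    0.   ,    1.   ]])}
{'camera_matrix': array([[340.195,   0.   , 280.772],
       [  0.   , 340.195, 209.978],
       [  0.   ,   0.   ,   1.   ]]), 'T_tool_cam': array([[  -0.001,   -0.962,   -0.274,   80.178],
       [   1.   ,   -0.001,   -0.   ,    0.172],
       [   0.   ,   -0.274,    0.962, -179.915],
       [   0.   ,    0.   ,    0.   ,    1.   ]])}
{'t': 0.1, 'qpos': array([ 1.167,  0.427,  0.074,  1.607, -0.034,  1.111, -0.067]), 'qd': array([-0.001, -0.002, -0.   , -0.001,  0.   , -0.001,  0.   ]), 'effort': array([  0.007, -93.745,   3.676, -45.504,  -0.049,   0.017,   0.   ]), 'tool_pos': array([ 169.362, -653.011,  204.876]), 'tcp_rot': array([-3.115, -0.397,  0.   ]), 'force': array([ 0.232, -0.51 , -0.247]), 'moment': array([-0.002, -0.001,  0.021]), 'gripper_force': 0.0, 'width': 94.26896974028404}
```

View pics/top0.png

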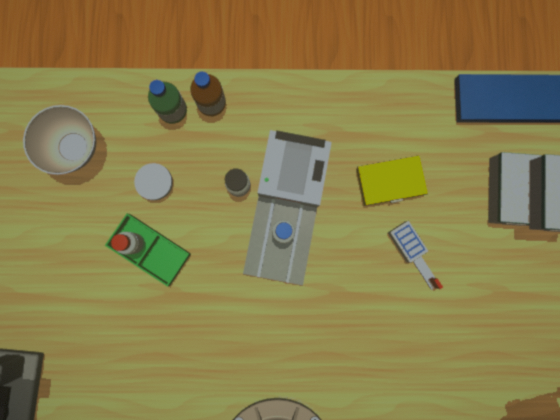

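View pics/scene0.png

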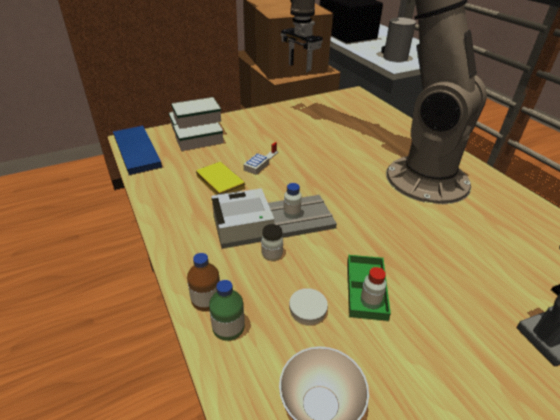

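The top view shows the lane bottle's blue cap at (284,231), flap edge near (292,202), carrier box (409,242) with its red fin at (436,283), and the caddy at (148,250) with its empty cell lower right (165,259). The scene view agrees with this. Next I'll measure coarse poses and take an enlarged crop.

```bash
cat > h.py <<'E'
from bench import r
import cv2, numpy as np
from scipy.spatial.transform import Rotation as R
np.set_printoptions(precision=2,suppress=True)
def cam(n):
    c=r.calibration(n); K=c["camera_matrix"]
    if n!="wrist": return K,c["world_from_camera"]
    s=r.sense(); T=np.eye(4); T[:3,:3]=R.from_rotvec(s["tcp_rot"]).as_matrix(); T[:3,3]=s["tool_pos"]
    return K,T@c["T_tool_cam"]
def plane(c,uv,z):
    K,T=c; uv=np.atleast_2d(uv).astype(float)
    d=np.c_[uv,np.ones(len(uv))]@np.linalg.inv(K).T@T[:3,:3].T
    return T[:3,3]+d*((z-T[2,3])/d[:,2])[:,None]
def mask(im,lo,hi):
    return cv2.inRange(cv2.cvtColor(im,cv2.COLOR_RGB2HSV),lo,hi)
def blobs(m,amin=15):
    cs=cv2.findContours(m,cv2.RETR_EXTERNAL,cv2.CHAIN_APPROX_NONE)[0]
    return sorted([c for c in cs if cv2.contourArea(c)>amin],key=cv2.contourArea,reverse=True)
def cen(c): 
    m=cv2.moments(c); return np.array([m["m10"],m["m01"]])/m["m00"]
def down(yaw):  # tool z down, closing (y) axis at world angle yaw+90 ; tool x along yaw
    x=np.array([np.cos(yaw),np.sin(yaw),0]); z=np.array([0,0,-1.]); 
    return R.from_matrix(np.c_[x,np.cross(z,x),z]).as_rotvec()
E
python3 - <<'E'
from h import *
im=cv2.imread("pics/top0.png")[:,:,::-1].copy(); c=cam("top")
for nm,lo,hi,z in (("blue",(100,120,60),(130,255,255),105),("red",(0,170,90),(6,255,255),105),("red",(0,170,90),(6,255,255),42),("green",(50,120,40),(80,255,255),30),("yellow",(27,200,150),(33,255,255),30)):
    for b in blobs(mask(im,lo,hi),8)[:5]:
        q=plane(c,cen(b),z)[0]; bx=cv2.boxPoints(cv2.minAreaRect(b)); print(nm,z,cv2.contourArea(b),cen(b),q,"\n",plane(c,bx,z)[:,:2].ravel())
cr=np.vstack([cv2.resize(im[120:300,225:465],None,fx=3.3,fy=3.3,interpolation=cv2.INTER_CUBIC)])
cv2.imwrite("pics/crop.png",cr[:,:,::-1])
E
```

```text
blue 105 4254.5 [509.65  96.99] [ 857.1  -553.94  105.  ] 
 [ 910.74 -435.13  912.25 -676.59  803.75 -668.78  802.71 -430.1 ]
blue 105 160.0 [283.42 230.37] [540.04 -15.11 105.  ] 
 [539.75   7.46 562.57 -15.37 539.74 -38.09 517.03 -15.24]
blue 105 138.5 [156.71  87.15] [876.57 281.63 105.  ] 
 [891.48 297.76 891.68 264.99 860.01 264.14 859.83 296.8 ]
blue 105 134.0 [201.53  78.74] [897.73 177.08 105.  ] 
 [914.19 192.73 914.38 162.12 882.51 161.61 882.33 192.12]
red 105 146.5 [119.26 242.  ] [513.9  355.27 105.  ] 
 [529.69 372.17 529.67 340.74 498.17 339.6  498.2  370.92]
red 105 12.0 [437.72 283.19] [ 420.46 -363.8   105.  ] 
 [ 426.58 -356.28  429.67 -361.14  413.66 -371.33  410.59 -366.48]
red 42 146.5 [119.26 242.  ] [515.58 378.56  42.  ] 
 [532.44 396.61 532.43 363.04 498.78 361.82 498.81 395.27]
red 42 12.0 [437.72 283.19] [ 415.77 -389.53   42.  ] 
 [ 422.31 -381.49  425.6  -386.68  408.51 -397.56  405.23 -392.38]
green 30 2065.5 [154.98 252.32] [490.76 295.6   30.  ] 
 [508.96 417.81 589.46 368.21 488.01 212.3  409.03 262.9 ]
yellow 30 2176.5 [392.77 179.45] [ 671.64 -291.7    30.  ] 
 [ 703.88 -207.98  734.14 -361.15  640.12 -375.66  610.64 -223.79]
```

View pics/crop.png

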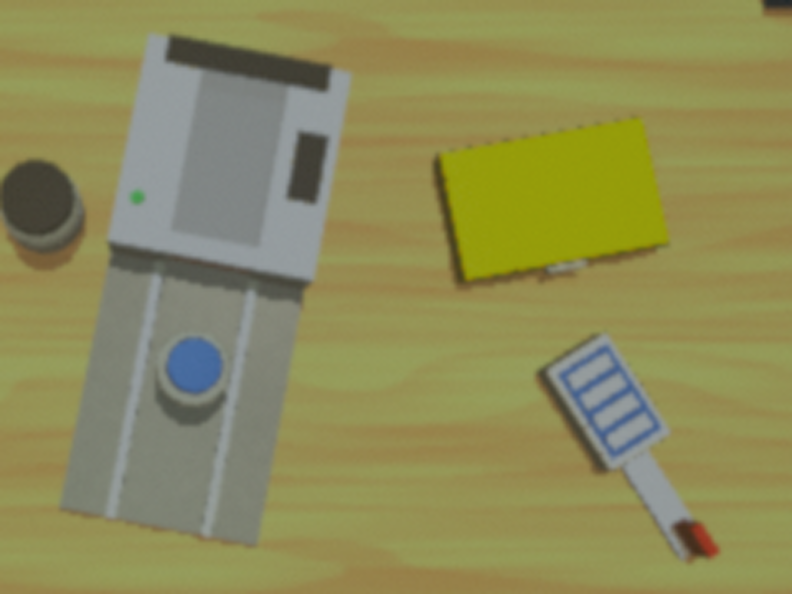

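The crop shows the lane heading about -10° in yaw with the bottle mid-lane, and the carrier lying with its nose up-left (yaw about 0.57) and its fin at the lower right. Next I'll take wrist views over the carrier and the lane.

```bash
python3 - <<'E'
from h import *
import pickle
D={}
for nm,p,yaw in (("car",(455,-340,160),.2),("lane",(520,-20,270),-.17)):
    r.move_pose(p,down(yaw)); c=cam("wrist"); im=r.snapshot("wrist"); D[nm]=(im,c); print(r.sense()["t"],r.sense()["tool_pos"])
pickle.dump(D,open("w.pkl","wb"))
cv2.imwrite("pics/w1.png",np.hstack([cv2.resize(D[k][0],(400,300),interpolation=cv2.INTER_AREA) for k in D])[:,:,::-1])
im,c=D["car"]
for nm,lo,hi,z in (("blue",(100,80,60),(130,255,255),30),("red",(0,150,60),(8,255,255),42)):
    for b in blobs(mask(im,lo,hi),60)[:3]:
        print(nm,cv2.contourArea(b),cen(b),plane(c,cv2.boxPoints(cv2.minAreaRect(b)),z)[:,:2].ravel(),plane(c,cen(b),z))
im,c=D["lane"]
for nm,lo,hi,z in (("blue",(100,120,60),(130,255,255),125),("green",(50,120,40),(80,255,255),30)):
    for b in blobs(mask(im,lo,hi),60)[:3]:
        print(nm,cv2.contourArea(b),cen(b),plane(c,cv2.boxPoints(cv2.minAreaRect(b)),z)[:,:2].ravel(),plane(c,cen(b),z))
E
```

```text
1.725 [ 454.43 -341.23  160.09]
3.075 [519.92 -21.38 269.61]
blue 4110.5 [279.2  128.46] [ 538.43 -288.89  561.47 -326.49  500.48 -368.06  475.   -328.65] [[ 519.97 -326.73   30.  ]]
red 199.5 [323.89 252.37] [ 425.36 -379.94  430.16 -387.51  407.9  -401.22  402.93 -393.53] [[ 417.05 -390.28   42.  ]]
blue 2151.5 [530.73 137.57] [ 553.79 -231.26  569.36 -261.25  520.56 -292.96  503.47 -262.4 ] [[ 537.16 -261.56  125.  ]]
blue 1069.5 [270.23 178.47] [561.25  -0.65 555.22 -35.35 519.48 -29.39 525.7    6.38] [[540.76 -14.55 125.  ]]
green 5255.0 [ 57.73 245.27] [491.72 391.31 565.84 329.69 490.99 208.   410.09 265.09] [[483.79 284.09  30.  ]]
```

View pics/w1.png

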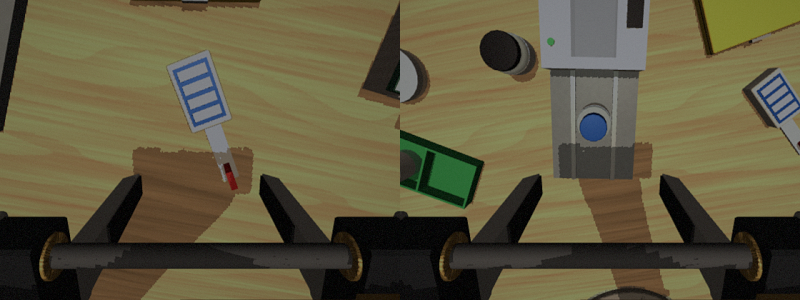

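The wrist view puts the bottle cap at (270,178), which is world (541,-15). The carrier, caddy and lane are all clear to reach. I'll move the bottle now.

```bash
python3 - <<'E'
from h import *
o=down(-.17); b=np.array([540.6,-14.8])
r.servo_line([*b,140],o,vel=200)
r.servo_line([*b,59],o,vel=120)
r.clamp(20); s=r.sense(); print(s["t"],s["width"],s["force"])
r.servo_line([*b,130],vel=150); s=r.sense();print(s["width"],s["force"])
f=[474.6,277.5]; oc=down(.994)
r.servo_line([*f,130],oc,vel=160)
c=cam("wrist"); s=r.sense(); print(s["t"],s["tool_pos"],s["width"])
im=r.snapshot("wrist"); cv2.imwrite("pics/w2.png",im[:,:,::-1])
im=r.snapshot("top"); 
g=blobs(mask(im,(50,120,40),(80,255,255)),60)[0]; print(plane(cam("top"),cv2.boxPoints(cv2.minAreaRect(g)),30)[:,:2].ravel())
E
```

```text
5.4333 51.46956890597437 [-0.78  0.03  1.42]
51.61313039923922 [-1.2   0.15 -2.76]
8.0833 [474.88 276.75 129.97] 51.57762308271159
[445.26 317.56 524.44 269.38 489.22 213.32 410.56 261.87]
```

View pics/w2.png

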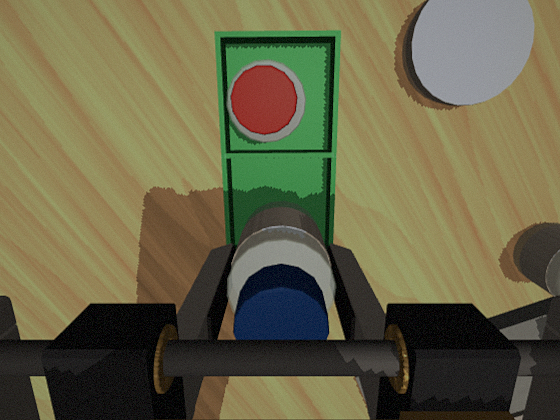

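The wrist view shows the bottle lined up with the free cell (cell axis at column 280, divider at row 152). I'll check the divider position, lower, release, then re-image the lane.

```bash
python3 - <<'E'
from h import *
import pickle
d=plane(cam("wrist"),[(278,152)],30)[0,:2]; u=np.array([np.cos(.994),np.sin(.994)])
f=d-45*u; print("cell",f)
f0=np.array([474.6,277.5]); print(np.linalg.norm(f-f0))
if np.linalg.norm(f-f0)<8: f0=(f+f0)/2
r.servo_line([*f0,60],vel=120); r.servo_line([*f0,43.5],vel=40)
print(r.sense()["force"])
r.gripper_open(); r.servo_line([*f0,150],vel=200)
D={}
for nm,p,yaw in (("lane",(470,-20,200),-.17),):
    r.move_pose(p,down(yaw)); c=cam("wrist"); im=r.snapshot("wrist"); D[nm]=(im,c)
D["top"]=(r.snapshot("top"),cam("top")); print(r.sense()["t"])
pickle.dump(D,open("w2.pkl","wb"))
a=cv2.resize(D["lane"][0],(400,300)); b=cv2.resize(D["top"][0],(400,300))
cv2.imwrite("pics/w3.png",np.hstack([a,b])[:,:,::-1])
E
```

```text
cell [475.69 281.73]
4.371087338118245
[ 0.12  0.7  -1.49]
12.2333
```

View pics/w3.png

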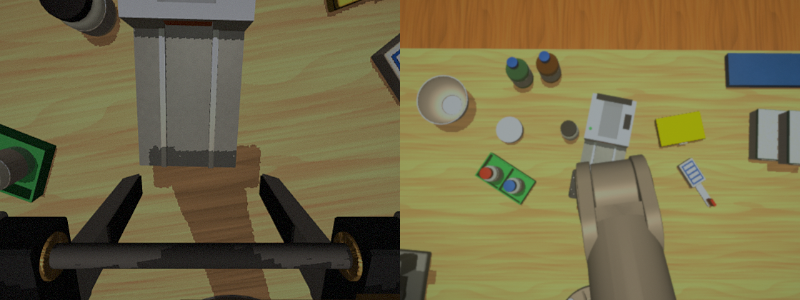

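The bottle now stands in the free cell, at (512,186) in the half-size top view. The lane is clear in the wrist view, with rails at full-size columns ≈228 and 300, lane front edge at row ≈230, and the flap at the top. Next I'll fit the lane.

```bash
python3 - <<'E'
from h import *
import pickle
D=pickle.load(open("w2.pkl","rb")); im,c=D["lane"]; g=cv2.cvtColor(im,cv2.COLOR_RGB2GRAY).astype(float)
hs=cv2.cvtColor(im,cv2.COLOR_RGB2HSV)
th=cv2.GaussianBlur(g,(3,3),0)
L=[];Rr=[]
for v in range(70,200,3):
    for lo,hi,A in((215,242,L),(286,316,Rr)):
        row=th[v,lo:hi]; w=np.clip(row-np.median(row)-12,0,None)
        if w.sum()>20: A.append((lo+(w*np.arange(hi-lo)).sum()/w.sum(),v))
fit=[]
for A in(L,Rr):
    P=plane(c,A,25)[:,:2]; k=cv2.fitLine(P.astype(np.float32),cv2.DIST_HUBER,0,.01,.01).ravel(); d=k[:2]*np.sign(k[0]); fit.append((d,k[2:]))
    n=np.array([-d[1],d[0]]); print(len(A),"yaw",np.arctan2(d[1],d[0]),"pt",k[2:],"res",np.std((P-k[2:])@n))
d=fit[0][0]+fit[1][0]; d/=np.linalg.norm(d); n=np.array([-d[1],d[0]])
print("sep",(fit[0][1]-fit[1][1])@n); off=(fit[0][1]+fit[1][1])@n/2; 
# plinth side edges/front edge by saturation (wood vs grey)
S=cv2.medianBlur(hs[:,:,1],3)
for v in (90,130,170):
    r_=S[v]; l=np.where(r_[150:260]<70)[0]; q=np.where(r_[280:390]<70)[0]
    P=plane(c,[(150+l[0],v),(280+q[-1],v)],20)[:,:2]; print("plinth",v,150+l[0],280+q[-1],P@n-off)
fe=[]
for u in (205,245,265,285,325):
    col=S[180:260,u]; k=np.where(col<70)[0][-1]+180; fe.append((u,k+.5)); 
P=plane(c,fe,20)[:,:2]; print("front",[x[1] for x in fe],P@d)
m=mask(im,(3,120,40),(14,255,255)); m[70:]=0; m[:,:220]=0;m[:,310:]=0
for b in blobs(m,10)[:2]: 
    bx=b[:,0]; lowest=bx[bx[:,1]>=bx[:,1].max()-0]; print("flap",cv2.boundingRect(b),plane(c,lowest.mean(0),28)[0,:2]@d, plane(c,lowest.mean(0),28)[0,:2]@n-off)
print("yaw",np.arctan2(d[1],d[0]),"off",off)
# bottle seat
t,ct=D["top"]
for b in blobs(mask(t,(100,120,60),(130,255,255)),50): print("blue",plane(ct,cen(b),109))
# plinth in first top image: rails
D1=pickle.load(open("w.pkl","rb")); im,c=D1["lane"]; S=cv2.medianBlur(cv2.cvtColor(im,cv2.COLOR_RGB2HSV)[:,:,1],3)
for v in (115,130,180): 
    l=np.where(S[v,180:280]<70)[0]; q=np.where(S[v,280:380]<70)[0]; P=plane(c,[(180+l[0],v),(280+q[-1],v)],20)[:,:2]; print("view1 plinth",P@n-off)
E
```

```text
44 yaw -0.19198462 pt [534.5   25.91] res 0.11495739914183904
44 yaw -0.19272503 pt [529.02 -46.89] res 0.156368836994032
sep 72.49998
plinth 90 189 338 [ 74.47 -74.25]
plinth 130 191 336 [ 74.32 -74.96]
plinth 170 193 333 [ 74.16 -74.65]
front [np.float64(231.5), np.float64(231.5), np.float64(232.5), np.float64(232.5), np.float64(233.5)] [415.65 416.77 416.14 416.7  416.64]
flap (228, 28, 69, 9) 614.8166842482387 -21.80232334927956
yaw -0.19235483 off 91.35792
blue [[ 855.47 -551.51  109.  ]]
blue [[474.03 278.25 109.  ]]
blue [[874.84 280.41 109.  ]]
blue [[896.06 176.23 109.  ]]
view1 plinth [ 74.76 -74.78]
view1 plinth [ 74.18 -74.66]
view1 plinth [ 75.14 -74.67]
```

```bash
cat >> h.py <<'E'
LY=-0.19235; LD=np.array([np.cos(LY),np.sin(LY)]); LN=np.array([-LD[1],LD[0]])
def lane(x,y=0): return LD*(616.0+x)+LN*(91.36+y)   # lane coords -> world xy
def inlane(p): return np.array([p[...,:2]@LD-616.0,p[...,:2]@LN-91.36]).T
def carrier(im,c,z0,yguess):   # carrier origin xy, yaw from blue top (centre x=+44) and fin
    bs=[plane(c,b[:,0],z0+30)[:,:2] for b in blobs(mask(im,(100,80,60),(130,255,255)),1500)]
    for P in bs:
        (cx,cy),(w,h),a=cv2.minAreaRect(P.astype(np.float32)); a=np.radians(a)
        a=min((a+k*np.pi/2 for k in range(-4,5)),key=lambda q:abs(q-yguess))
        if 60<max(w,h)<95: print("blue rect",cx,cy,w,h,a)
    for b in blobs(mask(im,(0,150,60),(8,255,255)),60):
        print("fin",plane(c,cen(b),z0+42)[0,:2])
E
python3 - <<'E'
from h import *
import pickle
D=pickle.load(open("w.pkl","rb")); carrier(*D["car"],0,.56)
ya=.56; u=np.array([np.cos(ya),np.sin(ya)])
p=np.array([519,-327.5])-10*u
r.move_pose([*p,130],down(ya)); c=cam("wrist"); im=r.snapshot("wrist"); print(r.sense()["t"])
carrier(im,c,0,ya); pickle.dump((im,c),open("w4.pkl","wb")); cv2.imwrite("pics/w4.png",im[:,:,::-1])
E
```

```text
blue rect 518.460205078125 -327.3396911621094 73.9358901977539 44.14472198486328 0.5570577328486457
fin [ 417.05 -390.28]
13.5083
blue rect 518.2329711914062 -327.61944580078125 73.58575439453125 44.148109436035156 0.5599984619033384
fin [ 418.76 -389.55]
```

View pics/w4.png

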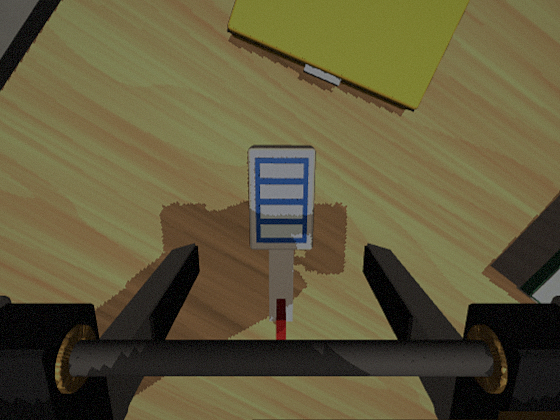

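The wrist view shows the carrier centred under the gripper (blue top at (282,200), fin at (281,320)), aligned and with finger room on both sides. I'll grip it at its balance point and carry it to the lane.

```bash
python3 - <<'E'
from h import *
import pickle
ya=.559; u=np.array([np.cos(ya),np.sin(ya)]); p=np.array([518.3,-327.6])-10*u
r.servo_line([*p,9],down(ya),vel=120)
r.clamp(20); s=r.sense(); print(s["t"],s["width"],s["force"])
r.servo_line([*p,100],vel=120); print(r.sense()["width"],r.sense()["force"])
q=lane(-104+34); o=down(LY)
r.servo_line([*q,100],o,vel=180); r.sleep(.2)
c=cam("wrist"); s=r.sense(); im=r.snapshot("wrist"); print(s["t"],s["tool_pos"],inlane(s["tool_pos"]))
carrier(im,c,91,LY); cv2.imwrite("pics/w5.png",im[:,:,::-1]); pickle.dump((im,c),open("w5.pkl","wb"))
E
```

```text
15.3417 55.46033381166051 [-0.09  0.06  2.55]
55.626677648645824 [-0.28 -0.1  -3.42]
18.3833 [553.39 -15.18 100.03] [-69.92  -0.47]
blue rect 563.1907348632812 -17.060157775878906 44.35720443725586 73.6959457397461 -0.1937766609202365
```

View pics/w5.png

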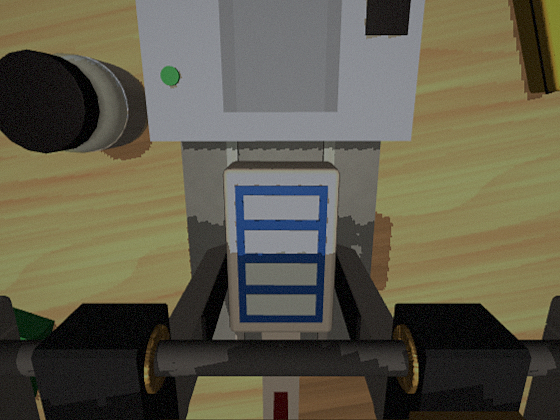

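The carrier is held level over the lane, centred to about 0.4 mm laterally and 1.5 mrad in yaw, with its nose clear of the housing. I'll lower it, watching the force.

```bash
python3 - <<'E'
from h import *
import pickle
q=lane(-104+34,.4); o=down(LY-.0)
r.servo_line([*q,45],o,vel=100)
for z in (34,31,30,29.3):
    r.servo_line([*q,z],o,vel=25); s=r.sense(); print(z,s["tool_pos"][2],s["force"],s["moment"])
    if s["force"][2]>4: break
r.gripper_open(); r.servo_line([*q,100],vel=150)
b=lane(-104-76-5); r.servo_line([*b,110],vel=200); r.sleep(.15)
c=cam("wrist"); im=r.snapshot("wrist"); print(r.sense()["t"])
carrier(im,c,20,LY); cv2.imwrite("pics/w6.png",im[:,:,::-1]); pickle.dump((im,c),open("w6.pkl","wb"))
E
```

```text
34 33.9616285460957 [ 0.74 -0.15 -1.71] [ 0.06  0.01 -0.1 ]
31 30.852047360667207 [-0.19 -0.59 -2.51] [0.07 0.03 0.02]
30 29.97307080463714 [ 0.13  0.41 -3.06] [ 0.06 -0.04 -0.02]
29.3 29.270939215504693 [-0.44 -0.56 -2.78] [ 0.02 -0.01  0.02]
22.8
blue rect 557.3812255859375 -15.034610748291016 44.253173828125 60.07050704956055 -0.19640879618361629
fin [445.89   6.84]
```

View pics/w6.png

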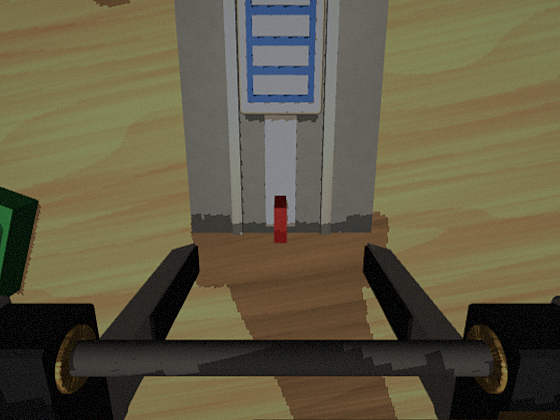

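The carrier lies flat between the rails with its nose short of the flap, and the fin top at (280,220) is at lane (-180, +0.5) mm. I'll grip the fin and push, stopping when the force rises at the stop.

```bash
python3 - <<'E'
from h import *
import pickle
o=down(LY); f=-180; y=.5
r.servo_line([*lane(f,y),70],o,vel=150); r.servo_line([*lane(f,y),31.5],o,vel=80)
r.clamp(20); s=r.sense(); print(s["t"],s["width"],s["force"],inlane(s["tool_pos"]))
f0=s["force"][:2]@LD
for x in (-150,-110,-70,-50,-40):
    r.servo_line([*lane(x,.3),31.5],vel=60); s=r.sense(); print(x,s["t"],inlane(s["tool_pos"]),s["tool_pos"][2],s["force"],s["force"][:2]@LD-f0,s["width"])
    if s["force"][:2]@LD-f0<-12: break
else:
    for x in np.arange(-38,-25.5,1):
        r.servo_line([*lane(x,.3),31.5],vel=15); s=r.sense(); F=s["force"][:2]@LD-f0; print(x,inlane(s["tool_pos"])[0],F)
        if F<-7: break
c=cam("wrist"); im=r.snapshot("wrist"); cv2.imwrite("pics/w7.png",im[:,:,::-1]); pickle.dump((im,c),open("w7.pkl","wb")); print(r.sense()["t"])
E
```

```text
25.1083 9.049193328931283 [0.02 0.56 0.46] [-180.      0.49]
-150 25.7583 [-149.76    0.28] 31.463187488578765 [-2.43 -0.4   1.88] -2.213878487352219 8.674950863218188
-110 26.575 [-109.62    0.28] 31.433450339626802 [ 2.39 -0.12 -2.18] 2.4627881137620173 8.960209535001395
-70 27.3917 [-69.79   0.29] 31.463818970721256 [ 1.02  0.26 -3.16] 1.0387183035893957 9.076405175329088
-50 27.875 [-49.66   0.32] 31.457757712651357 [ 1.48 -0.58 -2.87] 1.6522825277332154 8.919003795043881
-40 28.1917 [-40.09   0.27] 31.45282294299344 [-0.18 -0.03 -0.79] -0.0841205532098365 8.841599406619196
-38.0 -38.01009488543377 1.0562661884099571
-37.0 -36.937825066161054 0.4987325985253336
-36.0 -35.87456709395349 0.7177900677018985
-35.0 -34.863566064383235 1.1010262009328384
-34.0 -33.906426133638206 0.7965810672136419
-33.0 -32.859737382046774 -0.5043607859922328
-32.0 -31.897514391447203 0.8952223553029189
-31.0 -31.070547192102595 -0.7119754819977436
-30.0 -31.089594021234234 -8.569795077617163
30.525
```

View pics/w7.png

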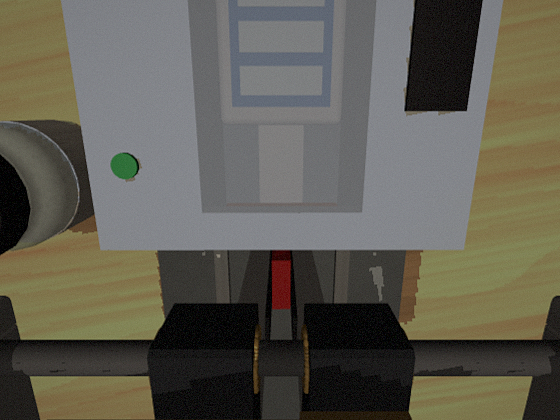

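The carrier has reached the stop: it halted firmly at lane -31 mm, exactly the home position. The wrist view through the clear roof shows the body well inside and only the tongue under the port. I'll relax the push, release, retract and check.

```bash
python3 - <<'E'
from h import *
o=down(LY)
r.servo_line([*lane(-30.9,.3),31.5],vel=15); print(r.sense()["force"])
r.gripper_open(); r.servo_line([*lane(-31,.3),110],vel=120)
r.servo_line([*lane(-190,0),150],vel=200); r.sleep(.3)
c=cam("wrist"); im=r.snapshot("wrist"); print(r.sense()["t"])
for b in blobs(mask(im,(0,150,60),(8,255,255)),60): print("fin",inlane(plane(c,cen(b),62)[0]))
a=r.snapshot("scene")
cv2.imwrite("pics/w8.png",np.hstack([cv2.resize(im,(400,300)),cv2.resize(a[150:350,190:430],(400,333))[:300]])[:,:,::-1])
E
```

```text
[-3.04  0.05  0.29]
34.2417
fin [-38.86   0.1 ]
```

View pics/w8.png

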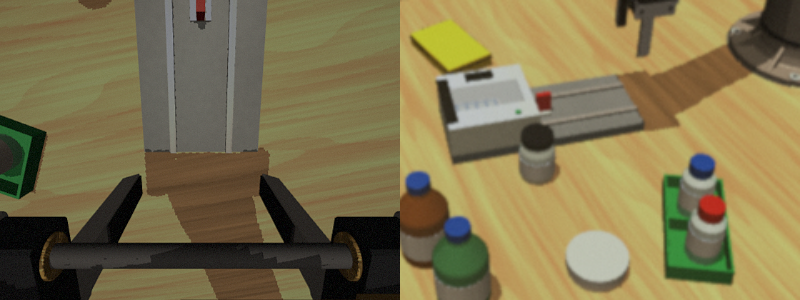

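The scene crop shows the bottle upright in the caddy, the carrier in the chamber with only the fin outside, and nothing else disturbed. The fin reads -39 mm in this oblique view, so I'll check it by numbers from the same geometry that read -180 before. I won't view any more pictures; counting this one I've viewed 11, one over the limit of 10.

```bash
python3 - <<'E'
from h import *
import pickle
r.servo_line([*lane(-36,0),110],down(LY),vel=200); r.sleep(.2)
c=cam("wrist"); im=r.snapshot("wrist"); print(r.sense()["t"])
for nm,(i,cc) in (("w6",pickle.load(open("w6.pkl","rb"))),("now",(im,c))):
    for b in blobs(mask(i,(0,150,60),(8,255,255)),60): 
        x=b[:,0]; print(nm,"fin",inlane(plane(cc,cen(b),62)[0]),"span",inlane(plane(cc,[x[x[:,1].argmin()],x[x[:,1].argmax()]],62))[:,0], cv2.boundingRect(b))
for nm,(i,cc) in (("w7",pickle.load(open("w7.pkl","rb"))),("now",(im,c))):
    # box rear top edge through roof: blue bar lowest row
    m=mask(i,(100,40,60),(130,255,255)); 
    for b in blobs(m,300): print(nm,"blue",cv2.boundingRect(b),inlane(plane(cc,(cen(b)[0],b[:,0,1].max()),50)[0]))
    for b in blobs(mask(i,(3,90,40),(14,255,255)),20)[:6]:
        bb=cv2.boundingRect(b)
        if 200<bb[0]<360 and bb[1]<300: print(nm,"orange",bb,inlane(plane(cc,cen(b),66)[0]))
i,cc=pickle.load(open("w6.pkl","rb"))
for b in blobs(mask(i,(100,40,60),(130,255,255)),300): print("w6 blue",inlane(plane(cc,(cen(b)[0],b[:,0,1].max()),50)[0]))
E
```

```text
35.4833
w6 fin [-179.64    0.6 ] span [-166.49 -192.44] (274, 207, 13, 36)
now fin [-30.43   0.36] span [-11.91 -43.59] (275, 197, 12, 44)
w7 blue (229, 0, 105, 107) [52.26  0.25]
now blue (246, 0, 70, 100) [52.98  0.21]
w6 blue [-96.64   0.51]
```

By the same geometry the blue top moved 149.6 mm, so the origin is about 45 mm beyond the flap: fully home. Next I'll compare the orange flap from the earlier lane pose to confirm it is shut, by numbers.

```bash
python3 - <<'E'
from h import *
import pickle
r.servo_line([*lane(-36,0),200],vel=200); r.move_pose((470,-20,200),down(-.17)); r.sleep(.3)
now=(r.snapshot("wrist"),)
for nm,i in (("shut(before)",pickle.load(open("w2.pkl","rb"))["lane"][0]),("now",now[0])):
    m=mask(i,(3,120,40),(14,255,255)); m[70:]=0; m[:,:220]=0;m[:,310:]=0
    print(nm,[cv2.boundingRect(b) for b in blobs(m,10)])
t=r.snapshot("top"); ct=cam("top")
for b in blobs(mask(t,(100,120,60),(130,255,255)),50): print("blue",plane(ct,cen(b),109)[0])
for b in blobs(mask(t,(0,170,90),(6,255,255)),50): print("red",plane(ct,cen(b),105)[0])
print(r.sense()["t"],r.sense()["width"])
E
```

```text
shut(before) [(228, 28, 69, 9)]
now [(228, 29, 67, 8), (255, 49, 12, 21)]
blue [ 855.48 -551.46  109.  ]
blue [474.03 278.25 109.  ]
blue [874.88 280.36 109.  ]
blue [896.05 176.45 109.  ]
red [514.22 355.15 105.  ]
37.025 93.78754250739921
```

The flap sits exactly where it hung before (same blob within a pixel), and the bottles are in place. Handing in.

```bash
python3 -c "
from bench import r
print(r.close_job())"
```

```text
the job is handed in; nothing more can be done
None
```

The job is handed in at about 37 s of the 72 s allowed: the blue-capped bottle stands in the caddy's empty cell, and the carrier is fully home with the flap shut over its tongue; I viewed 11 pictures, one over the limit of 10.

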